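Tip out the red knob box

TASK

Of the two tipping boxes on the bench, take the red one: swing its hinged lid over and right back until it rests on its stop, and only then tip the box, by the bar at its back, over towards its tray to its stop, so that both wooden ball knobs inside roll out into the red box's tray. Leave the red box tipped with its lid back, and leave the blue box shut and level.

Things in the scene. Friction and masses are not known exactly. Their poses are not given: they have to be found in the camera images.
- red_stand: fixed plywood stand of the red tipping box, 235 x 136 x 6 mm. Origin on the bench below the tipping axis (axis at x 0, z 50 mm, along y); z up, x from the tray to the box's back, y to the lid's hinge. The level red box spans x -27 to 78, y -50 to 50, z 44 to 94 mm. Two uprights, |x| under 12, |y| 56 to 62, z up to 62 mm. The box's tipping bar is behind it.
- red_bar (a point): middle of the black round tipping bar behind the red box, on the box: 10 mm thick, 66 mm long, parallel to the tipping axis, 34 mm behind the outside of the back wall and 10 mm above the rim. Box level: at red_stand x 112, y 0, z 104 mm, nothing under it down to the bench. Pinched from above and swung up and over towards -x about the tipping axis, it tips the box; it turns in the grip. About 2 N.
- red_tray (a point): middle of the floor of the red box's open wooden tray, fixed on the stand: inside 131 mm (x of red_stand) by 124 mm (y), cork floor 8 mm above the bench, walls up to 50 mm above it, the low wall next to the box up to 18 mm
- red_box (a joint): tipping angle of the red box (300 g): 0 level on its rear rests, grows as its back rises and it tips towards the tray, stop at 1.25 rad. With the lid back it falls on by itself to the stop from about 1.0 rad, and stays there; released below 0.7 rad it falls back level. Its front wall slopes, so it pours into the tray.
- red_lid (a joint): angle of the red lid to its box: 0 shut, 1.57 square to it, 2.1 fully back on its stop. Hinge axis parallel to red_stand x at y 50, z 94.5 mm; the -y edge rises and swings over to +y. No latch, light hinge: below 1.3 rad it falls shut, beyond 1.6 rad it falls back to its stop and stays there, also while the box is tipped. Lid 107 x 102 x 5 mm, 90 g.
- red_handle (a point): middle of the black round bar handle on the red lid: bar 10 mm thick, 66 mm long, parallel to the hinge, 82 mm from the hinge axis along the lid and 33 mm off its underside (23 mm free under the bar). Lid shut: at red_stand x 25.5, y -32, z 127.5 mm. Can be pinched across from above; it turns in the grip as the lid swings.
- knob_a_center (a point): centre of a wooden ball knob, 28 mm across, 14 g, loose inside the shut red box at the start (unseen under the lid)
- knob_b_center (a point): centre of the second such ball knob, also inside the red box
- blue_lid (a joint): lid of the blue box, a tipping box of the same build as the red one on its own stand with its own tray; 0 shut
- blue_box (a joint): tipping angle of the blue box; 0 level

How it is judged:
On the way, in this order (a step that is already met when the one before it is completed fails the run):
1. the red lid is fully back while the red box is still level (value of joint red_lid above 1.9 rad and value of joint red_box below 0.2 rad), for 0.2 s.
2. the red box is tipped to its stop with its lid still back (value of joint red_lid above 1.9 rad and value of joint red_box above 1.1 rad), for 0.2 s.
At the end, for the whole second after the job is handed in: The red box is tipped to its stop (beyond 1.1 rad) with its lid fully back (beyond 1.9 rad), both ball knobs lie in the red box's tray, and the blue box is shut (lid under 0.2 rad) and level (under 0.15 rad) (all of step 2 and x of knob_a_center in the frame of red_stand between -0.15 and -0.012 m and y of knob_a_center in the frame of red_stand between -0.063 and 0.063 m and z of knob_a_center in the frame of red_stand between 0 and 0.035 m and x of knob_b_center in the frame of red_stand between -0.15 and -0.012 m and y of knob_b_center in the frame of red_stand between -0.063 and 0.063 m and z of knob_b_center in the frame of red_stand between 0 and 0.035 m and value of joint blue_lid below 0.2 rad and value of joint blue_box below 0.15 rad); the robot touches nothing.
It fails at once if the red box is tipped more than 0.4 rad while its lid is not fully back (under 1.7 rad) (value of joint red_box above 0.4 rad and value of joint red_lid below 1.7 rad).
It fails at once if the blue box's lid is opened (over 0.3 rad) or the blue box is tipped (over 0.25 rad) (value of joint blue_lid above 0.3 rad or value of joint blue_box above 0.25 rad).
It also fails if it takes over 51 s, if anything falls off the work surface, if the arm or the gripper's body presses on something with over 40 N, if the wrist force passes 120 N, or if a joint passes its speed limit or range.

ROBOT

A 7-joint arm with a two-finger parallel gripper is mounted at the origin on the work surface. World frame = base frame: x ahead of the robot, y to its left, z up, the work surface at z = 0. Lengths are in m, angles in rad, forces in N, time in s.
With the tool pointing down it reaches from about 0.425 to 0.8 m from the base axis. Payload 8.3 kg.
Tool frame: the origin (TCP) lies at the very end of the fingers, on their centre line; the grasp point (between the pads) lies pinch_z behind it (pinch_z is the distance from the TCP to the grasp point, in m); z points along the fingers, y is the line along which they close (so a half turn about z gives the same grasp; the last joint's range is limited). The gripper opens to 85 mm and grips with 20 to 120 N. Pads are 22 mm wide; open, the fingers measure 114 mm over their backs; the gripper's body (76 mm by 85 mm) begins 54 mm behind the grasp point. The pads swing forward as they close: fully open they stand 13 mm farther back than shut.
Start: joints at [-1.314, 0.383, 0.016, 1.37, -0.006, 1.388, -0.046], TCP at [0.196, 0.593, 0.231] pointing down, gripper open.
Joint ranges: [-2.95, 2.95], [-0.25, 2.06], [-1.52, 1.56], [0.18, 2.33], [-1.44, 4.58], [0.02, 2.06], [-3.01, 3.01]. Speed limits (rad/s): [2.39, 2.39, 3.01, 3.01, 3.14, 3.14, 3.14].

INTERFACE

Orientations are given as a unit quaternion [x, y, z, w].
In Python, from station import * gives the robot as it stands.
- The arm moves only by the shell command python3 -m jog 'ROWS' [FORCE]. ROWS is JSON, a list of rows, each a list of 3 entries, a list of its own where there are three numbers: the turn, a rotation vector about the world's x, y, z in rad, then the shift along the world's x, y, z in cm, then the closure in counts, from 0 (fully open) to 255 (shut). In form: [[[ax, ay, az], [tx, ty, tz], gripper], ...]. A call has 1 to 20 rows; each row is the pose to reach, as a shift and turn from the pose commanded when the call began; what a row does not reach only later rows make up. A row lasts 1/10 s, in which the tool goes at most 50 mm and 8.59 degrees, less where a joint would pass 70% of its speed; a pose out of reach is approached as far as the arm can. A call with a gripper value outside its range is refused whole. The fingers move at their own pace and stop on an object; FORCE is the grip in N (left out, the last holds). Time passes only in rows, so rows that repeat a pose let the fingers close. It gives the time, the measured TCP pose, the force, the opening and the grip force at its end, in the units of the state.
- get_obs(): the state, without advancing time (a new reading comes with each control period).
- grab_frame(name): name is "scene" or "top"; returns the picture (400x640x3 uint8, red, green, blue); there is no depth.
- camera_info(name): a dict with "fx", "fy", "cx", "cy" (pixels), "camera_from_world" (4x4, takes a point from world to camera coordinates). Camera axes: x right, y up, looking along -z (the intrinsics and any distortion apply to the point x, -y, -z); pixel columns grow to the right and rows downward; lengths in m; the calibration is good to about 2 mm. A picture is of the moment at which its call begins. camera_info takes no time and is no camera call.
- close_job(): hands the job in; it is judged then, once.
The state is a dict: "time_s": time; "qpos": joint angles; "dq": joint speeds; "tau": joint torques, N m; "tool_pos": TCP position; "tool_rot": TCP orientation; "wrist_force": force on the tool from outside, world axes, zero at the start; "torque": the same for the moment, N m; "width": finger opening in m; "grasp_force": force on a finger pad.
Only numpy, scipy, OpenCV 4.12 (cv2) and the standard library are available. Lean on these libraries where they do the work, as an engineer would, in place of code of your own. Each camera call takes 0.05 s, during which the arm holds its last target. There are 200 camera calls.

## Working session

There is one attempt and no reset: what is moved stays moved. The work goes in short steps, Python scripts to look and compute and a shell command to move; the robot and the scene stay as the last step left them, time stands still between calls to the robot, and variables do not carry over. Pictures are saved under pics/ and viewed, at most 10 in all, crops included, and the job is handed in when it is done.

```bash
mkdir -p pics; python3 - <<'E'
from station import *
import cv2
for n in ("scene","top"):
    im=grab_frame(n); cv2.imwrite(f"pics/{n}0.png",im[:,:,::-1])
    c=camera_info(n); print(n,c)
o=get_obs(); print(o)
E
```

```text
scene {'fx': 374.89690186006595, 'fy': 374.89690186006595, 'cx': 318.4773808268119, 'cy': 200.39430364399738, 'camera_from_world': array([[ 0.47839248,  0.87805488,  0.0126599 , -0.27454125],
       [-0.68631539,  0.36485524,  0.62916758,  0.28662147],
       [ 0.54782463, -0.30967772,  0.77716658, -1.17789152],
       [ 0.        ,  0.        ,  0.        ,  1.        ]])}
top {'fx': 378.55501040306274, 'fy': 378.55501040306274, 'cx': 322.9666365479516, 'cy': 206.11565695402896, 'camera_from_world': array([[ 0.02482048, -0.99905418,  0.03570273, -0.01182379],
       [ 0.99219996,  0.02898291,  0.12124035, -0.5259182 ],
       [-0.12216045,  0.032415  ,  0.99198089, -0.76338457],
       [ 0.        ,  0.        ,  0.        ,  1.        ]])}
{'time_s': 0.1, 'qpos': array([-1.31391449,  0.38415206,  0.01633544,  1.3710335 , -0.00632272,
        1.38818768, -0.04649347]), 'dq': array([-0.00065433, -0.00264091,  0.00033929, -0.00112249, -0.00261073,
       -0.00016684, -0.00075881]), 'tau': array([ 4.12158784e-03, -6.29139876e+01,  8.48206021e-01, -3.72763789e+01,
        1.68577413e-02,  1.03514313e-02,  7.68914319e-07]), 'tool_pos': array([0.19626907, 0.59291551, 0.23038684]), 'tool_rot': array([ 1.59159802e-01,  9.87252453e-01, -8.54511011e-04, -1.44448564e-04]), 'wrist_force': array([ 0.3400575 , -0.05472314, -0.52007162]), 'torque': array([ 0.02627596, -0.00149934, -0.00348123]), 'grasp_force': 0.0, 'width': 0.08527190969365807}
```

View pics/top0.png

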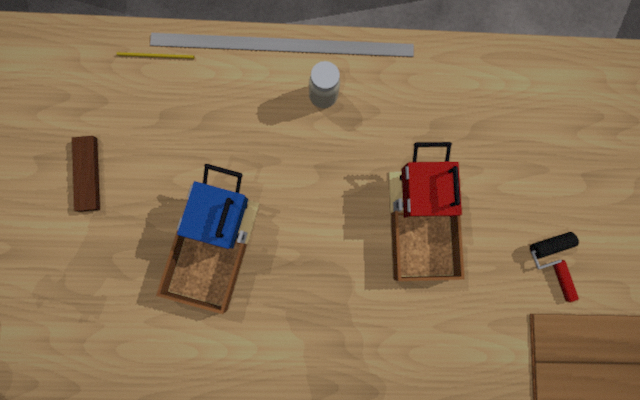

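View pics/scene0.png

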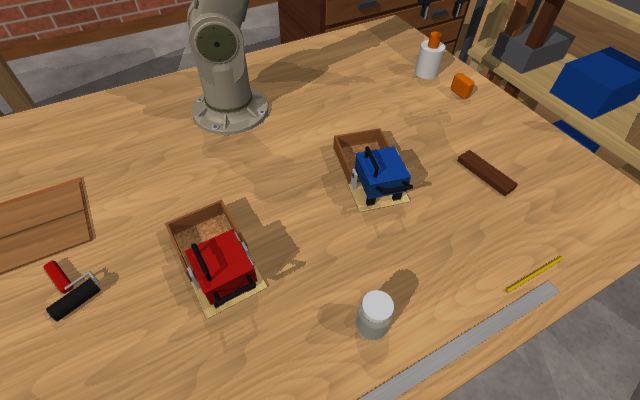

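The top view shows the red box at about (430,190), with its bar up at (432,145), its handle at (457,187) and its tray below. The blue box is at (213,215). Next I'll enlarge both views.

```bash
python3 - <<'E'
import cv2,numpy as np
a=cv2.imread("pics/top0.png")[130:290,370:480]; b=cv2.imread("pics/scene0.png")[190:330,155:285]
a=cv2.resize(a,None,fx=3.6,fy=3.6,interpolation=2); b=cv2.resize(b,None,fx=3,fy=3,interpolation=2)
o=np.zeros((580,800,3),np.uint8); o[:a.shape[0],:a.shape[1]]=a; o[:b.shape[0],400:400+b.shape[1]]=b
cv2.imwrite("pics/crop.png",o)
E
```

```text
(no output)
```

View pics/crop.png

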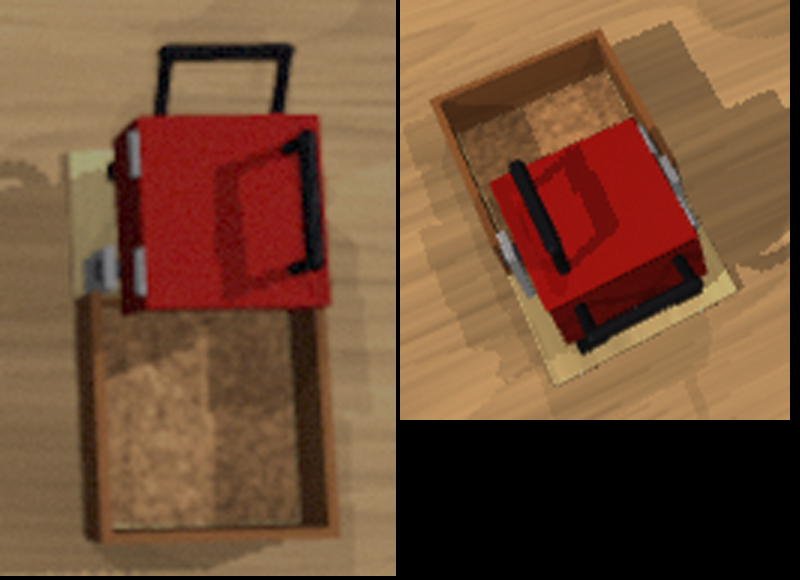

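```bash
cat > h.py <<'E'
import numpy as np
from station import *
from scipy.optimize import least_squares
def proj(n,P):
    c=camera_info(n); p=(c["camera_from_world"]@np.c_[P,np.ones(len(P))].T).T
    return np.c_[c["cx"]+c["fx"]*p[:,0]/-p[:,2], c["cy"]-c["fy"]*p[:,1]/-p[:,2]]
def W(s,P):
    c,k=np.cos(s[2]),np.sin(s[2]); return np.asarray(P)@np.array([[c,k,0],[-k,c,0],[0,0,1]])+[s[0],s[1],0]
E
python3 - <<'E'
from h import *
L=[.112,.031,.104],[.112,-.031,.104],[.0555,-.032,.1275],[-.0045,-.032,.1275]
T=np.array([[165,51],[288,51],[307,140],[316,264],[319,115],[329,303]])/3.6+[370,130]
S=np.array([[694,285],[587,342],[561,263],[517,167],[705,240],[555,308],[492,182],[633,121]],float); S=(S-[400,0])/3+[155,190]
PT=np.array([*L,[.079,-.052,.099],[-.028,-.052,.099]])
PS=np.array([*L,[.079,.05,.099],[.079,-.052,.099],[-.028,-.052,.099],[-.028,.05,.099]])
f=lambda s: np.r_[(proj("top",W(s,PT))-T).ravel(),(proj("scene",W(s,PS))-S).ravel()]
r=least_squares(f,[.55,-.2,0],loss="soft_l1"); s=r.x; print(s,np.round(f(s),1))
print(W(s,[[.112,0,.104],[.0255,-.032,.1275],[.0255,.05,.0945],[0,0,.05]]))
print(np.hypot(*W(s,[[.112,0,.104],[.0255,.05,.0945],[.0255,.13,.18],[-.06,0,.15]])[:,:2].T))
E
```

```text
[ 0.53551569 -0.21312423  0.03627726] [ 1.6 -0.5 -1.5 -0.5 -0.2  0.3 -1.  -2.8  0.3 -1.3  0.6  0.3 -0.1  0.7
  3.6 -2.1 -2.3 -6.5  1.3  1.  -1.5 -1.5 -2.9  1.  -0.6 -0.7  0.7 -1.8]
[[ 0.647442   -0.20906207  0.104     ]
 [ 0.56215953 -0.24417831  0.1275    ]
 [ 0.55918545 -0.16223226  0.0945    ]
 [ 0.53551569 -0.21312423  0.05      ]]
[0.6803588  0.58224365 0.56233672 0.522022  ]
```

```bash
python3 - <<'E'
from h import *
L=[.112,.033,.104],[.112,-.033,.104],[.0585,-.032,.1275],[-.0075,-.032,.1275]
T=np.array([[162,51],[291,51],[306,135],[317,269],[319,115],[329,303]])/3.6+[370,130]
S=np.array([[517,164],[705,240],[555,308],[492,182],[633,121]],float); S=(S-[400,0])/3+[155,190]
PT=np.array([*L,[.079,-.052,.099],[-.028,-.052,.099]])
PS=np.array([L[3],[.079,.05,.099],[.079,-.052,.099],[-.028,-.052,.099],[-.028,.05,.099]])
f=lambda s: np.r_[(proj("top",W(s,PT))-T).ravel(),(proj("scene",W(s,PS))-S).ravel()]
for g in (lambda s:f(s), lambda s:f(s)[:12]):
  r=least_squares(g,[.55,-.2,0],loss="soft_l1"); s=r.x; print(s,np.round(f(s),1))
  print(W(s,[[.112,0,.104],[.0255,-.032,.1275],[.0255,.05,.0945],[0,0,.05]]))
from scipy.spatial.transform import Rotation as R
print(R.from_quat(get_obs()["tool_rot"]).as_matrix())
import station; print([x for x in dir(station) if x[0]!='_'])
try: print(pinch_z)
except Exception as e: print(e)
E
```

```text
[ 0.53491491 -0.21291739  0.04084102] [ 1.  -0.1 -1.7 -0.3 -0.2  0.3 -1.3 -2.4  0.  -1.2  0.5  0.5  0.8  0.7
 -1.4 -2.  -2.6  0.7 -0.7 -0.8  0.6 -2.1]
[[ 0.64682152 -0.20834447  0.104     ]
 [ 0.5617002  -0.24384955  0.1275    ]
 [ 0.55835216 -0.16191793  0.0945    ]
 [ 0.53491491 -0.21291739  0.05      ]]
[ 0.53427559 -0.21317622  0.03789263] [ 1.3  0.2 -1.4  0.1 -0.   0.7 -1.1 -2.   0.3 -0.8  0.6  0.9  0.6  0.4
 -1.8 -2.  -3.   0.5 -0.9 -1.1  0.4 -2.2]
[[ 0.64619519 -0.20893326  0.104     ]
 [ 0.56096956 -0.24418722  0.1275    ]
 [ 0.55786311 -0.16224608  0.0945    ]
 [ 0.53427559 -0.21317622  0.05      ]]
[[-9.49336273e-01  3.14261563e-01 -5.57222005e-04]
 [ 3.14262056e-01  9.49334855e-01 -1.64125537e-03]
 [ 1.32067929e-05 -1.73321699e-03 -9.99998498e-01]]
['MotionError', 'camera_info', 'close_job', 'get_obs', 'grab_frame', 'pinch_z']
0.0187
```

```bash
python3 -m jog '[[[0,0,0.36],[30,-29,2],0],[[0,0,0.36],[30,-29,2],0],[[0,0,0.36],[30,-29,2],0],[[0,0,0.36],[30,-29,2],0],[[0,0,0.36],[30,-29,2],0],[[0,0,0.36],[30,-29,2],0],[[0,0,0.36],[30,-29,2],0],[[0,0,0.36],[36.5,-83.7,0],0],[[0,0,0.36],[36.5,-83.7,0],0],[[0,0,0.36],[36.5,-83.7,0],0],[[0,0,0.36],[36.5,-83.7,0],0],[[0,0,0.36],[36.5,-83.7,0],0],[[0,0,0.36],[36.5,-83.7,0],0],[[0,0,0.36],[36.5,-83.7,0],0],[[0,0,0.36],[36.5,-83.7,0],0],[[0,0,0.36],[36.5,-83.7,0],0],[[0,0,0.36],[36.5,-83.7,0],0],[[0,0,0.36],[36.5,-83.7,0],0],[[0,0,0.36],[36.5,-83.7,0],0],[[0,0,0.36],[36.5,-83.7,-4],0]]' 20
python3 - <<'E'
from h import *
import cv2
from scipy.spatial.transform import Rotation as R
o=get_obs(); print(o["qpos"]); print(R.from_quat(o["tool_rot"]).as_matrix().round(3))
a=grab_frame("top")[110:290,350:500,::-1]; b=grab_frame("scene")[130:330,130:300,::-1]
a=cv2.resize(a,None,fx=2.7,fy=2.7,interpolation=2)[:500]; b=cv2.resize(b,None,fx=2.3,fy=2.3,interpolation=2)
o=np.zeros((500,800,3),np.uint8); o[:a.shape[0],:a.shape[1]]=a; o[:b.shape[0],405:405+b.shape[1]]=b[:, :395]
cv2.imwrite("pics/c2.png",o)
E
```

```text
time_s: 2.1
tool_pos: [0.5624, -0.2533, 0.1955]
tool_rot: [-0.016, 1.0, -0.004, 0.004]
wrist_force: [0.3, -0.9, -0.3]
width: 0.0856
grasp_force: 0.0
[-0.03832826  0.41015495  0.55500004  1.48061207 -0.21640007  1.3025061
  2.13688946]
[[-0.999 -0.031  0.008]
 [-0.031  0.999 -0.008]
 [-0.008 -0.008 -1.   ]]
```

View pics/c2.png

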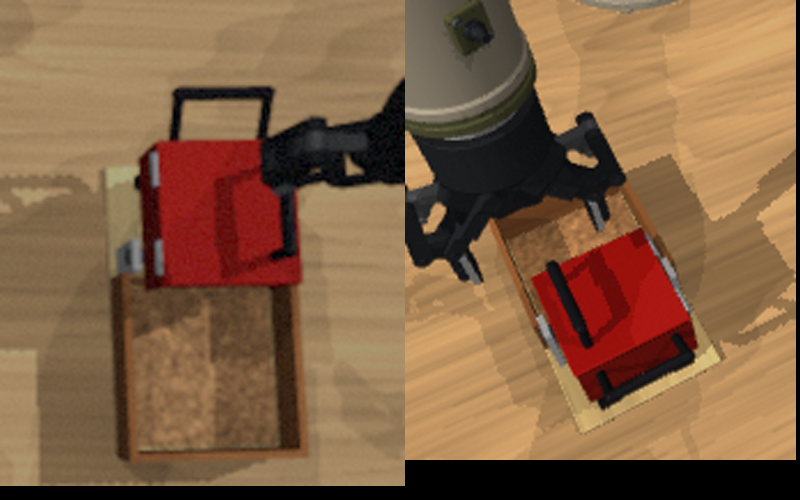

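```bash
python3 -m jog '[[[0,0,0],[0,0,0],0],[[0,0,0],[0,0,-2],0],[[0,0,0],[0,0,-4],0],[[0,0,0],[0,0,-6],0],[[0,0,0],[0,0,-7.4],0],[[0,0,0],[0,0,-7.4],0],[[0,0,0],[0,0,-7.4],0],[[0,0,0],[0,0,-7.4],120],[[0,0,0],[0,0,-7.4],150],[[0,0,0],[0,0,-7.4],150]]' 20
python3 - <<'E'
from h import *
import cv2
b=grab_frame("scene")[130:330,130:300,::-1]
cv2.imwrite("pics/c3.png",cv2.resize(b,None,fx=2.9,fy=2.9,interpolation=2))
E
```

```text
time_s: 3.2
tool_pos: [0.5618, -0.2439, 0.118]
tool_rot: [-0.02, 1.0, -0.0, 0.001]
wrist_force: [-0.3, 0.2, -0.9]
width: 0.0438
grasp_force: 0.0
```

View pics/c3.png

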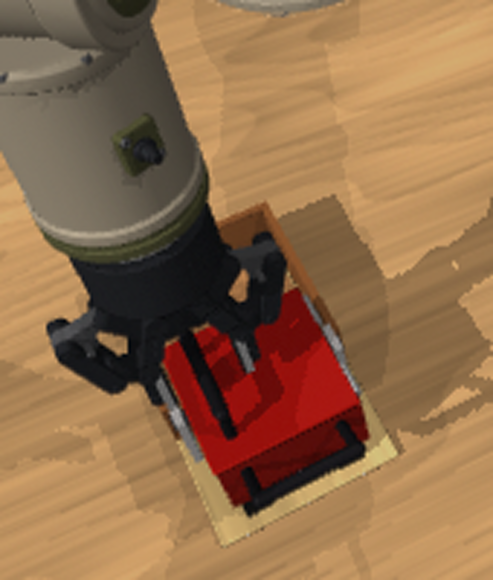

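The fingers stand on either side of the handle: pads at about (165,390) and (250,355), handle at (208,380). I'll close now.

```bash
python3 -m jog '[[[0,0,0],[0,0,0],190],[[0,0,0],[0,0,0],225],[[0,0,0],[0,0,0],255],[[0,0,0],[0,0,0],255],[[0,0,0],[0,0,0],255],[[0,0,0],[0,0,0],255]]' 20
python3 - <<'E'
from h import *
s=np.array([.5349,-.2129,.039]); ry=np.array([-np.sin(s[2]),np.cos(s[2])])
h=np.hypot(82,33)/10; a0=np.arctan2(33,82)
for t in np.r_[0:2.05:.1]:
    dy=-h*np.cos(a0+t)+8.2; dz=h*np.sin(a0+t)-3.3
    tilt=-.5*max(0,(t-.4))/1.6
    # TCP is 1 cm beyond bar along the fingers; tilt about stand x by `tilt`
    d=np.array([0,np.sin(tilt),-np.cos(tilt)])-np.array([0,0,-1.])
    y=dy+d[1]; z=dz+d[2]
    print(round(t,1),[round(tilt*np.cos(s[2]),2),round(tilt*np.sin(s[2]),2),0],np.round([ry[0]*y,ry[1]*y,z],1).tolist())
E
```

```text
time_s: 3.85
tool_pos: [0.5615, -0.2449, 0.1177]
tool_rot: [-0.02, 1.0, -0.001, 0.0]
wrist_force: [1.2, -5.4, 1.7]
width: 0.009
grasp_force: 20.3
0.0 [np.float64(-0.0), np.float64(-0.0), 0] [0.0, -0.0, 0.0]
0.1 [np.float64(-0.0), np.float64(-0.0), 0] [-0.0, 0.4, 0.8]
0.2 [np.float64(-0.0), np.float64(-0.0), 0] [-0.0, 0.8, 1.6]
0.3 [np.float64(-0.0), np.float64(-0.0), 0] [-0.1, 1.3, 2.3]
0.4 [np.float64(-0.0), np.float64(-0.0), 0] [-0.1, 1.9, 2.9]
0.5 [np.float64(-0.03), np.float64(-0.0), 0] [-0.1, 2.6, 3.5]
0.6 [np.float64(-0.06), np.float64(-0.0), 0] [-0.1, 3.2, 4.1]
0.7 [np.float64(-0.09), np.float64(-0.0), 0] [-0.2, 4.0, 4.5]
0.8 [np.float64(-0.12), np.float64(-0.0), 0] [-0.2, 4.7, 4.9]
0.9 [np.float64(-0.16), np.float64(-0.01), 0] [-0.2, 5.5, 5.2]
1.0 [np.float64(-0.19), np.float64(-0.01), 0] [-0.2, 6.4, 5.4]
1.1 [np.float64(-0.22), np.float64(-0.01), 0] [-0.3, 7.2, 5.5]
1.2 [np.float64(-0.25), np.float64(-0.01), 0] [-0.3, 8.1, 5.6]
1.3 [np.float64(-0.28), np.float64(-0.01), 0] [-0.3, 8.9, 5.5]
1.4 [np.float64(-0.31), np.float64(-0.01), 0] [-0.4, 9.7, 5.4]
1.5 [np.float64(-0.34), np.float64(-0.01), 0] [-0.4, 10.6, 5.2]
1.6 [np.float64(-0.37), np.float64(-0.01), 0] [-0.4, 11.4, 4.9]
1.7 [np.float64(-0.41), np.float64(-0.02), 0] [-0.5, 12.1, 4.5]
1.8 [np.float64(-0.44), np.float64(-0.02), 0] [-0.5, 12.8, 4.0]
1.9 [np.float64(-0.47), np.float64(-0.02), 0] [-0.5, 13.5, 3.5]
2.0 [np.float64(-0.5), np.float64(-0.02), 0] [-0.6, 14.1, 2.9]
```

```bash
python3 -m jog '[[[0,0,0],[0,0.4,0.8],255],[[0,0,0],[0,0.8,1.6],255],[[0,0,0],[-0.1,1.3,2.3],255],[[0,0,0],[-0.1,1.9,2.9],255],[[-0.03,0,0],[-0.1,2.6,3.5],255],[[-0.06,0,0],[-0.1,3.2,4.1],255],[[-0.09,0,0],[-0.2,4,4.5],255],[[-0.12,0,0],[-0.2,4.7,4.9],255],[[-0.16,-0.01,0],[-0.2,5.5,5.2],255],[[-0.19,-0.01,0],[-0.2,6.4,5.4],255],[[-0.19,-0.01,0],[-0.2,6.4,5.4],255],[[-0.19,-0.01,0],[-0.2,6.4,5.4],255]]' 20
```

```text
time_s: 5.05
tool_pos: [0.559, -0.1793, 0.1723]
tool_rot: [-0.02, 0.995, -0.095, 0.003]
wrist_force: [-5.1, -1.1, 8.2]
width: 0.0091
grasp_force: 21.1
```

```bash
python3 -m jog '[[[-0.03,0,0],[-0.1,0.8,0.1],255],[[-0.06,0,0],[-0.1,1.7,0.2],255],[[-0.09,0,0],[-0.1,2.5,0.1],255],[[-0.12,0,0],[-0.2,3.3,0],255],[[-0.15,0,0],[-0.2,4.2,-0.2],255],[[-0.18,0,0],[-0.2,5,-0.5],255],[[-0.22,-0.01,0],[-0.3,5.7,-0.9],255],[[-0.25,-0.01,0],[-0.3,6.4,-1.4],255],[[-0.28,-0.01,0],[-0.3,7.1,-1.9],255],[[-0.31,-0.01,0],[-0.4,7.7,-2.5],255],[[-0.31,-0.01,0],[-0.4,7.7,-2.5],255],[[-0.31,-0.01,0],[-0.4,7.7,-2.5],255]]' 20
python3 - <<'E'
from h import *
import cv2
b=grab_frame("scene")[120:320,150:320,::-1]
cv2.imwrite("pics/c4.png",cv2.resize(b,None,fx=2.9,fy=2.9,interpolation=2))
E
```

```text
time_s: 6.25
tool_pos: [0.5555, -0.1013, 0.1462]
tool_rot: [-0.021, 0.969, -0.247, 0.005]
wrist_force: [-1.2, 5.1, 3.9]
width: 0.0091
grasp_force: 20.6
```

View pics/c4.png

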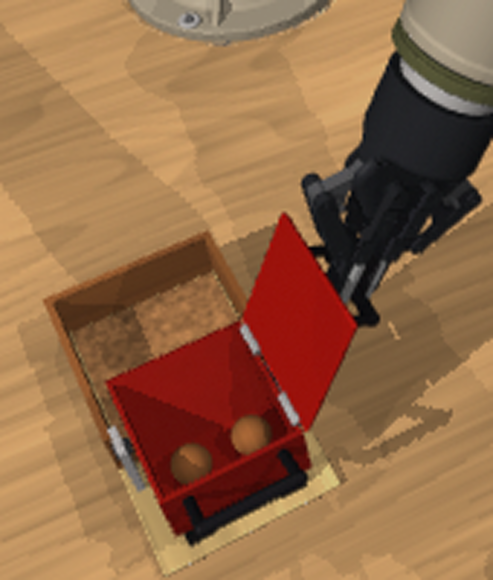

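The lid is back to about 2.0 rad, and both balls lie in the box at crop (190,462) and (250,435). I'll let go and draw back along the fingers.

```bash
python3 -m jog '[[[0,0,0],[0,0,0],200],[[0,0,0],[0,0,0],195],[[0,0,0],[0,0,0],195],[[0,0,0],[0,0.5,1],195],[[0,0,0],[0,1,2],195],[[0,0,0],[0,2,4],195],[[0,0,0],[0,3,6],195],[[0,0,0],[0,5,10],195],[[0,0,0],[0,5,14],195],[[0,0,0],[0,5,14],195]]' 20
python3 - <<'E'
from h import *
import cv2
b=grab_frame("scene")[120:320,150:320,::-1]
cv2.imwrite("pics/c5.png",cv2.resize(b,None,fx=2.9,fy=2.9,interpolation=2))
s=np.array([.5349,-.2129,.039]); print(W(s,[[.112,-.008,.104]]),get_obs()["tool_pos"])
E
```

```text
time_s: 7.3
tool_pos: [0.5579, -0.0518, 0.2928]
tool_rot: [-0.019, 0.969, -0.246, 0.01]
wrist_force: [0.1, -0.6, -0.0]
width: 0.0198
grasp_force: 0.0
[[ 0.64712676 -0.21652702  0.104     ]] [ 0.55695894 -0.05210895  0.28998198]
```

View pics/c5.png

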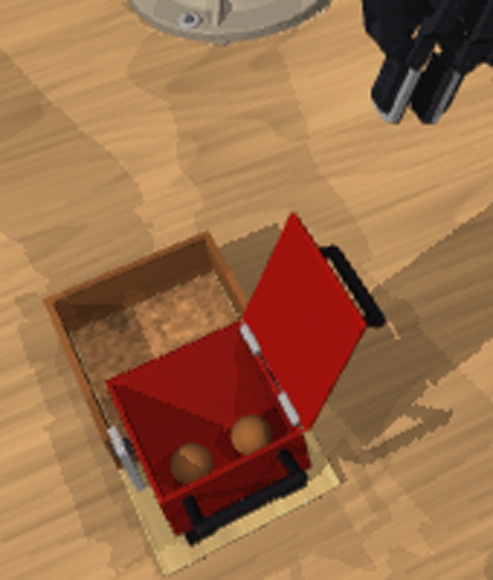

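The lid rests on its stop, the box is level and the bar is free at crop (245,505). Next I'll work out the turn needed for the bar grasp.

```bash
python3 - <<'E'
from h import *
from scipy.spatial.transform import Rotation as R
o=get_obs(); y=np.array([np.cos(.039),np.sin(.039),0]); z=np.array([0,0,-1.])
D=R.from_matrix(np.c_[np.cross(y,z),y,z])*R.from_quat(o["tool_rot"]).inv()
print(D.as_rotvec().round(3),np.round(100*(np.array([.647,-.217,.25])-o["tool_pos"]),1))
E
```

```text
[ 0.411 -0.37  -1.536] [  9.  -16.5  -4. ]
```

```bash
python3 -m jog '[[[0.13,-0.12,-0.5],[3,-5,0],175],[[0.13,-0.12,-0.5],[3,-5,0],175],[[0.13,-0.12,-0.5],[3,-5,0],175],[[0.13,-0.12,-0.5],[3,-5,0],175],[[0.411,-0.37,-1.536],[9,-16.5,0],175],[[0.411,-0.37,-1.536],[9,-16.5,0],175],[[0.411,-0.37,-1.536],[9,-16.5,0],175],[[0.411,-0.37,-1.536],[9,-16.5,0],175],[[0.411,-0.37,-1.536],[9,-16.5,0],175],[[0.411,-0.37,-1.536],[9,-16.5,0],175],[[0.411,-0.37,-1.536],[9,-16.5,0],175],[[0.411,-0.37,-1.536],[9,-16.5,0],175],[[0.411,-0.37,-1.536],[9,-16.5,-5],175],[[0.411,-0.37,-1.536],[9,-16.5,-10],175],[[0.411,-0.37,-1.536],[9,-16.5,-12],175],[[0.411,-0.37,-1.536],[9,-16.5,-12],175],[[0.411,-0.37,-1.536],[9,-16.5,-12],175]]' 20
python3 - <<'E'
from h import *
import cv2
a=grab_frame("top")[110:290,350:500,::-1]; b=grab_frame("scene")[130:330,130:300,::-1]
a=cv2.resize(a,None,fx=2.7,fy=2.7,interpolation=2)[:500]; b=cv2.resize(b,None,fx=2.3,fy=2.3,interpolation=2)
o=np.zeros((500,800,3),np.uint8); o[:a.shape[0],:a.shape[1]]=a; o[:b.shape[0],405:405+b.shape[1]]=b[:, :395]
cv2.imwrite("pics/c6.png",o); print(get_obs()["tool_pos"],get_obs()["tool_rot"],get_obs()["qpos"])
E
```

```text
time_s: 9.05
tool_pos: [0.6455, -0.2177, 0.1669]
tool_rot: [0.692, 0.722, 0.001, -0.003]
wrist_force: [-0.2, 0.3, 1.0]
width: 0.027
grasp_force: 0.0
[ 0.64632637 -0.21837345  0.16859448] [ 0.6922725   0.72163214  0.00203385 -0.00130448] [-0.18913389  0.64068163  0.76900318  1.30666896 -0.44326444  1.36573602
  0.60919799]
```

View pics/c6.png

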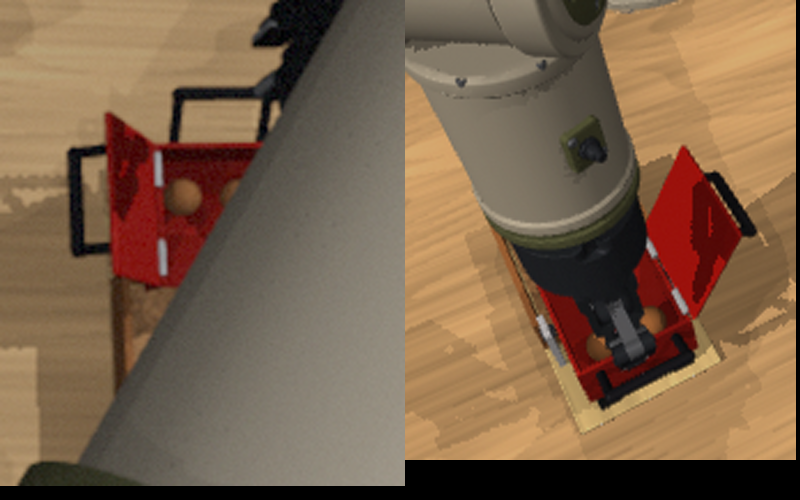

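```bash
python3 -m jog '[[[0,0,0],[0.1,0,-2],170],[[0,0,0],[0.1,0,-4],170],[[0,0,0],[0.1,0,-5.5],170],[[0,0,0],[0.1,0,-6],170],[[0,0,0],[0.1,0,-6],170],[[0,0,0],[0.1,0,-6],170]]' 20
```

```text
time_s: 9.75
tool_pos: [0.647, -0.2181, 0.1075]
tool_rot: [0.692, 0.722, 0.002, -0.002]
wrist_force: [-0.1, -0.6, 0.3]
width: 0.0284
grasp_force: 0.0
```

```bash
python3 -m jog '[[[0,0,0],[0,0,-0.7],170],[[0,0,0],[0,0,-1.4],170],[[0,0,0],[0,0,-1.4],170],[[0,0,0],[0,0,-1.4],215],[[0,0,0],[0,0,-1.4],255],[[0,0,0],[0,0,-1.4],255],[[0,0,0],[0,0,-1.4],255],[[0,0,0],[0,0,-1.4],255]]' 20
python3 - <<'E'
from h import *
for t in np.r_[0:1.26:.1,1.25]:
    a0=np.arctan2(54,112); r=np.hypot(11.2,5.4)
    x=r*np.cos(a0+t)-11.2; z=r*np.sin(a0+t)-5.4
    print(round(t,2),np.round([x*np.cos(.039),x*np.sin(.039),z],1).tolist())
E
```

```text
time_s: 10.55
tool_pos: [0.6462, -0.2177, 0.0922]
tool_rot: [0.692, 0.722, 0.001, -0.003]
wrist_force: [-1.6, 0.5, 0.0]
width: 0.009
grasp_force: 19.9
0.0 [0.0, 0.0, 0.0]
0.1 [-0.6, -0.0, 1.1]
0.2 [-1.3, -0.1, 2.1]
0.3 [-2.1, -0.1, 3.1]
0.4 [-3.0, -0.1, 3.9]
0.5 [-4.0, -0.2, 4.7]
0.6 [-5.0, -0.2, 5.4]
0.7 [-6.1, -0.2, 5.9]
0.8 [-7.3, -0.3, 6.4]
0.9 [-8.5, -0.3, 6.7]
1.0 [-9.7, -0.4, 6.9]
1.1 [-10.9, -0.4, 7.0]
1.2 [-12.2, -0.5, 7.0]
1.25 [-12.8, -0.5, 6.9]
```

```bash
python3 -m jog '[[[0,0,0],[-0.6,0,1.1],255],[[0,0,0],[-1.3,-0.1,2.1],255],[[0,0,0],[-2.1,-0.1,3.1],255],[[0,0,0],[-3,-0.1,3.9],255],[[0,0,0],[-4,-0.2,4.7],255],[[0,0,0],[-5,-0.2,5.4],255],[[0,0,0],[-6.1,-0.2,5.9],255],[[0,0,0],[-6.1,-0.2,5.9],255]]' 20
```

```text
time_s: 11.35
tool_pos: [0.5851, -0.2205, 0.1539]
tool_rot: [0.693, 0.721, 0.003, -0.001]
wrist_force: [3.8, -0.2, 8.8]
width: 0.009
grasp_force: 20.5
```

```bash
python3 -m jog '[[[0,0,0],[-1.2,0,0.5],255],[[0,0,0],[-2.4,-0.1,0.8],255],[[0,0,0],[-3.6,-0.1,1],255],[[0,0,0],[-4.8,-0.2,1.1],255],[[0,0,0],[-6.1,-0.2,1.1],255],[[0,0,0],[-6.4,-0.2,1.1],255],[[0,0,0],[-6.4,-0.2,1.1],255],[[0,0,0],[-6.4,-0.2,1.1],255]]' 20
python3 - <<'E'
from h import *
import cv2
a=grab_frame("top")[110:290,350:500,::-1]; b=grab_frame("scene")[130:330,130:300,::-1]
a=cv2.resize(a,None,fx=2.7,fy=2.7,interpolation=2)[:500]; b=cv2.resize(b,None,fx=2.3,fy=2.3,interpolation=2)
o=np.zeros((500,800,3),np.uint8); o[:a.shape[0],:a.shape[1]]=a; o[:b.shape[0],405:405+b.shape[1]]=b[:, :395]
cv2.imwrite("pics/c7.png",o)
E
```

```text
time_s: 12.15
tool_pos: [0.521, -0.2229, 0.1624]
tool_rot: [0.693, 0.721, 0.001, -0.002]
wrist_force: [0.6, -6.1, 3.1]
width: 0.0089
grasp_force: 20.8
```

View pics/c7.png

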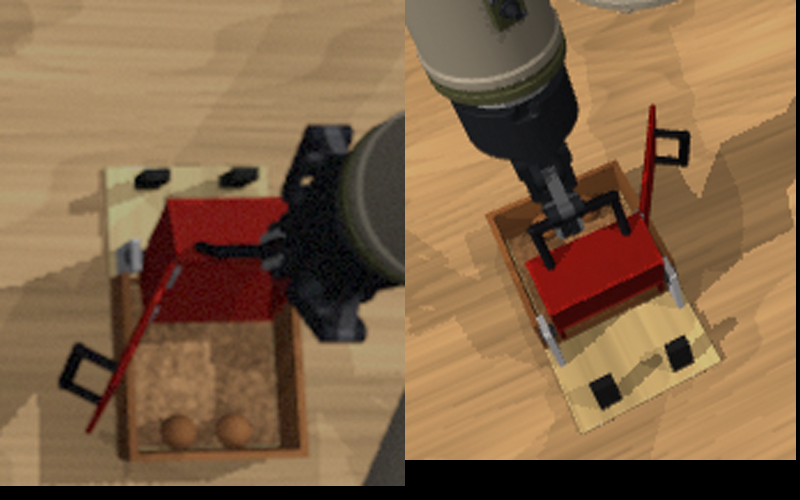

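Box tipped, and both balls are in the tray at crop (180,430) and (235,430). The lid is still back. I'll let go and rise.

```bash
python3 -m jog '[[[0,0,0],[0,0,0],200],[[0,0,0],[0,0,0],180],[[0,0,0],[0,0,0],180],[[0,0,0],[0,0,0],180],[[0,0,0],[0,0,1.5],180],[[0,0,0],[0,0,3],180],[[0,0,0],[0,0,7],180],[[0,0,0],[0,0,12],180],[[0,0,0],[0,0,16],180],[[0,0,0],[10,0,18],180],[[0,0,0],[15,0,18],180],[[0,0,0],[15,0,18],180],[[0,0,0],[15,0,18],180],[[0,0,0],[15,0,18],180],[[0,0,0],[15,0,18],180]]' 20
python3 - <<'E'
from h import *
import cv2
a=grab_frame("top")[110:290,150:500,::-1]; b=grab_frame("scene")[110:330,130:430,::-1]
a=cv2.resize(a,None,fx=1.6,fy=1.6,interpolation=2); b=cv2.resize(b,None,fx=1.3,fy=1.3,interpolation=2)
o=np.zeros((580,600,3),np.uint8); o[:288,:560]=a; o[290:290+b.shape[0],:b.shape[1]]=b[:290]
cv2.imwrite("pics/c8.png",o)
E
```

```text
time_s: 13.75
tool_pos: [0.6705, -0.2227, 0.3437]
tool_rot: [0.693, 0.721, 0.001, -0.002]
wrist_force: [-0.3, -0.4, -0.0]
width: 0.0251
grasp_force: 0.0
```

View pics/c8.png

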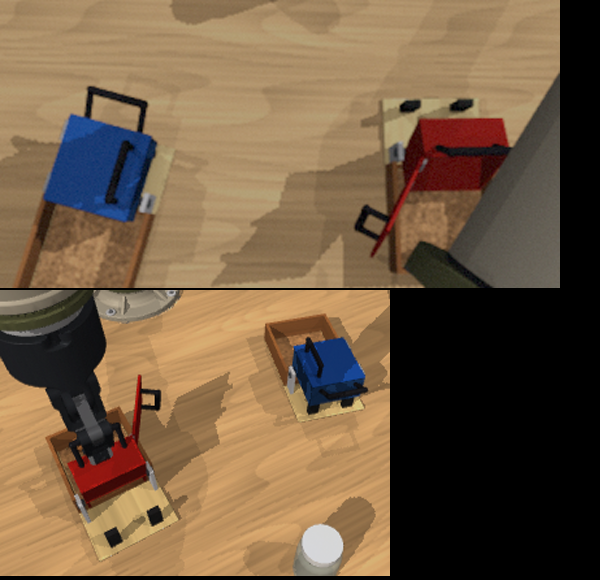

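The red box stays tipped with its lid back (top view, about (460,150)). The blue box is shut and level at (100,165), and the gripper is clear, so I'll hand in.

```bash
python3 -c "
from station import *
print(close_job())"
```

```text
the job is handed in; nothing more can be done
None
```

The job is handed in: the red box is tipped to its stop with its lid back, both balls were seen in its tray just before I let go, and the blue box was not touched; the hand-in returned no verdict.

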